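# Put the rinsed staining kit up to drain

## Task

Put the rinsed staining kit up to drain: hang every slide-staining rack by its wire handle on a hook of the drip stand, and set every dish lifter astride the drain rail, its legs on either side of the bar. Leave everything hanging freely and still, and do not shove the glass dish, the petri dish, the white pot or the dropper bottle about.

Things in the scene. Friction and masses are not known exactly. Their poses are not given: they have to be found in the camera images.
- rack_1: Empty steel slide-staining rack (absent in some starts), 0.12 kg. Origin: centre of its underside; z up. Body 62 (x) by 72 (y) by 50 mm high. A 6 mm wire handle in the plane x = 0 rises from the end plates (y = -34.5, +34.5 mm) to a shallow peak over the middle, with a black grip block on it, 22 (x) by 30 (y) mm, heights 106 to 140 mm. Half a turn about z makes no difference.
- rack_1_eye (a point): Underside of the handle's wire at its peak, 100 mm above the rack's underside, on its centre line: rests on the hook's seat. The window under it is 69 mm wide (y), 50 mm high. Pinch the grip block above it from above, across x or y; fingertips below the block's foot (106 mm) would stand in the hook's way.
- rack_2: Empty steel slide-staining rack (absent in some starts), 0.12 kg. Origin: centre of its underside; z up. Body 62 (x) by 72 (y) by 50 mm high. A 6 mm wire handle in the plane x = 0 rises from the end plates (y = -34.5, +34.5 mm) to a shallow peak over the middle, with a black grip block on it, 22 (x) by 30 (y) mm, heights 106 to 140 mm. Half a turn about z makes no difference.
- rack_2_eye (a point): Underside of the handle's wire at its peak, 100 mm above the rack's underside, on its centre line: rests on the hook's seat. The window under it is 69 mm wide (y), 50 mm high. Pinch the grip block above it from above, across x or y; fingertips below the block's foot (106 mm) would stand in the hook's way.
- rack_3: Empty steel slide-staining rack (absent in some starts), 0.12 kg. Origin: centre of its underside; z up. Body 62 (x) by 72 (y) by 50 mm high. A 6 mm wire handle in the plane x = 0 rises from the end plates (y = -34.5, +34.5 mm) to a shallow peak over the middle, with a black grip block on it, 22 (x) by 30 (y) mm, heights 106 to 140 mm. Half a turn about z makes no difference.
- rack_3_eye (a point): Underside of the handle's wire at its peak, 100 mm above the rack's underside, on its centre line: rests on the hook's seat. The window under it is 69 mm wide (y), 50 mm high. Pinch the grip block above it from above, across x or y; fingertips below the block's foot (106 mm) would stand in the hook's way.
- lifter_1: Dish lifter, 0.15 kg: a stiff steel wire saddle, an upside-down U, on its feet. Origin: centre of its underside; z up, its tunnel runs along y. Outside 98 (x) by 66 (y) mm; leg insides at x = -43 and +43 mm, 10 mm foot bars along y at the bottom leave a 78 mm gap. Black grip block on the crown, 22 (x) by 30 (y) mm, heights 102 to 136 mm. Half a turn about z makes no difference.
- lifter_1_saddle (a point): Middle of the roof's underside, 95 mm above the lifter's underside: rests on the rail. The roof is level for x = -16 to +16 mm, then slopes down to 77 mm at the legs. Pinch the grip block from above, across x or y; fingertips below its foot (102 mm) would stand in the rail's way.
- lifter_2: Dish lifter, 0.15 kg: a stiff steel wire saddle, an upside-down U, on its feet. Origin: centre of its underside; z up, its tunnel runs along y. Outside 98 (x) by 66 (y) mm; leg insides at x = -43 and +43 mm, 10 mm foot bars along y at the bottom leave a 78 mm gap. Black grip block on the crown, 22 (x) by 30 (y) mm, heights 102 to 136 mm. Half a turn about z makes no difference.
- lifter_2_saddle (a point): Middle of the roof's underside, 95 mm above the lifter's underside: rests on the rail. The roof is level for x = -16 to +16 mm, then slopes down to 77 mm at the legs. Pinch the grip block from above, across x or y; fingertips below its foot (102 mm) would stand in the rail's way.
- drip_stand: Fixed steel stand with a row of three hooks, 105 mm apart. Origin on the worktop under the middle hook's seat; +x from the hook tips to the cross-bar, y along the row. White drip plate x = -30 to +80, y = -170 to +170 mm, 14 mm high at its front lip. Posts at x = +60, y = -158 and +158 mm carry the cross-bar (22 mm tall). Nothing is higher than 247 mm.
- hook_1 (a point): Seat of hook 1 (largest y in the row), on top of its 8 mm rod, 225 mm above the worktop; axes as the stand's. The rod points to -x: its upturned tip ends at x = -31 mm, 21 mm above the seat; the cross-bar's front is at x = +55 mm. The handle goes across the hook: level, towards +x, over the tip, then down onto the seat.
- hook_2 (a point): Seat of hook 2 (middle in the row), on top of its 8 mm rod, 225 mm above the worktop; axes as the stand's. The rod points to -x: its upturned tip ends at x = -31 mm, 21 mm above the seat; the cross-bar's front is at x = +55 mm. The handle goes across the hook: level, towards +x, over the tip, then down onto the seat.
- hook_3 (a point): Seat of hook 3 (smallest y in the row), on top of its 8 mm rod, 225 mm above the worktop; axes as the stand's. The rod points to -x: its upturned tip ends at x = -31 mm, 21 mm above the seat; the cross-bar's front is at x = +55 mm. The handle goes across the hook: level, towards +x, over the tip, then down onto the seat.
- drain_rail: Fixed low rail: a 12 mm round steel bar along its own y, between two posts 290 mm apart on small feet (90 by 50 by 8 mm). Origin on the worktop under the bar's middle. Between the rail and the drip stand (about x = 0.32 to 0.62, y = -0.08 to +0.17 m) stands a tall fixed binocular microscope; an empty gripper swings over it with fingertips 0.46 m high, 0.42 m from the robot's base axis.
- rail_top (a point): Top of the bar at its middle, 148 mm above the worktop; x across the bar, y along it. Bare from y = -136 to +136 mm; the balls on the posts rise to 151 mm.
- glass_dish: Bystander: round open glass dish, 126 mm wide, 44 mm high; origin under its centre.
- petri_dish: Bystander: covered round petri dish, 90 mm wide, 16 mm high; origin under its centre.
- pill_pot: Bystander: white screw-lid pot, 44 mm wide, 60 mm high; origin under its centre.
- dropper_bottle: Bystander: amber dropper bottle, 34 mm wide, 102 mm high; origin under its centre.
Things that resemble listed ones, but are neither listed nor needed, are in the scene too. What is shaped like the rack_2 but orange is not meant.

How it is judged:
By the outcome, as a careful person would: the job done as asked, in the order asked, and still so for the second after the job is handed in, with the robot touching nothing.
Of rack_1, rack_2, rack_3 only 2 to 3 are there at a start; the rules pass over those that are not, and their reading is None.
At some moment in a run one of rack_1, rack_2, rack_3, lifter_1, lifter_2 may be knocked a few centimetres aside while the robot is not near it.
Once in a run the grip may slacken for a moment while it holds something.
It also fails if it takes over 210 s, if anything falls off the work surface, if the arm or the gripper's body presses on something with over 40 N, if the wrist force passes 120 N, or if a joint passes its speed limit or range.

## Robot

A 7-joint arm with a two-finger parallel gripper is mounted at the origin on a cart in front of the work surface, level with it; the furniture and walls round the work are solid. World frame = base frame: x ahead of the robot, y to its left, z up, the work surface at z = 0. Lengths are in m, angles in degrees, forces in N, time in s.
With the tool pointing down it reaches from about 0.425 to 0.925 m from the base axis. Payload 6.8 kg.
Tool frame: the origin (TCP) lies at the very end of the fingers, on their centre line; the grasp point (between the pads) lies behind it (manip.pinch_z is the z of the grasp point in the tool frame, in m); z points along the fingers, y is the line along which they close (so a half turn about z gives the same grasp; the last joint's range is limited). The gripper opens to 88 mm and grips with 3 to 60 N. Pads are 20 mm wide; open, the fingers measure 115 mm over their backs; the gripper's body (75 mm by 178 mm) begins 61 mm behind the grasp point.
Start: joints at [-74.261, 27.33, 1.283, 89.118, -0.659, 63.558, -4.761], TCP at [0.252, 0.626, 0.2] pointing down, gripper open.
Joint ranges: [-169.35, 169.35], [-19.33, 120.38], [-80.79, 83.38], [13.8, 139.57], [-78.32, 258.32], [9.67, 109.79], [-169.56, 169.56]. Speed limits (degrees/s): [136.94, 136.94, 180, 180, 180, 180, 180].

## Interface

Orientations are given as [roll, pitch, yaw] about the fixed x, y, z axes, in that order (R = Rz(yaw) Ry(pitch) Rx(roll)).
In Python, from workcell import manip, optics, ticket gives the robot as it stands.
- The arm moves only by the tool send_rows, never from a script. Its argument "deltas" is a list that holds one entry, the list of rows, each a list of 7 numbers: the shift along the tool's x, y, z in m, then the turn, a rotation vector about the tool's x, y, z in degrees, then the finger opening in m, from 0 to 0.0878. A call has 1 to 8 rows; each row shifts and turns the commanded pose from where the row before left it, along the tool's axes as they then stand; what a row does not reach is not made up. A row lasts 1/8 s, in which the tool goes at most 62.5 mm and 10.7 degrees, less where a joint would pass 70% of its speed; a pose out of reach is approached as far as the arm can. A call with a gripper value outside its range is refused whole. The fingers move at their own pace and stop on an object; the grip force is fixed at half the most. Time passes only in rows, so rows that do not move let the fingers close. It gives the time, the measured TCP pose, the force, the opening and the grip force at its end, in the units of the state.
- manip.observe(): the state, without advancing time (a new reading comes with each control period).
- optics.grab_frame(name): name is "scene" or "side" or "wrist"; returns the picture (400x640x3 uint8, red, green, blue); there is no depth.
- optics.calibration(name): a dict with "fx", "fy", "cx", "cy" (pixels), "cam_to_world" (4x4, takes a point from camera to world coordinates). Camera axes: x right, y up, looking along -z (the intrinsics and any distortion apply to the point x, -y, -z); pixel columns grow to the right and rows downward; lengths in m; the calibration is good to about 2 mm. The wrist camera is an equidistant fisheye: a pixel r from the principal point sees the ray r / f radians off the axis. A picture is of the moment at which its call begins: read the wrist's pose just before it. calibration takes no time and is no camera call; for the wrist camera it gives the pose at the moment of the call.
- ticket.sign_off(): hands the job in; it is judged then, once.
The state is a dict: "t": time; "q": joint angles; "joint_vel": joint speeds; "tau": joint torques, N m; "eef_pos": TCP position; "ee_rot": TCP orientation; "wrist_force": force on the tool from outside, world axes, zero at the start; "ft_torque": the same for the moment, N m; "width": finger opening in m; "gripper_force": force on a finger pad.
Only numpy, scipy, OpenCV 4.12 (cv2) and the standard library are available. Lean on these libraries where they do the work, as an engineer would, in place of code of your own. Each camera call takes 0.05 s, during which the arm holds its last target. There are 200 camera calls.

## Working session

There is one attempt and no reset: what is moved stays moved. The work goes in short steps, Python scripts to look and compute and a tool call to move; the robot and the scene stay as the last step left them, time stands still between calls to the robot, and variables do not carry over. Pictures are saved under pics/ and viewed, at most 14 in all, crops included, and the job is handed in when it is done.

Besides the shell and the picture viewer there is one more tool, called as name(argument=value, ...) on one line, values as JSON. send_rows: Moves the arm, as the interface text tells. Its arguments: {"type":"object","properties":{"deltas":{"type":"array"}},"required":["deltas"]}

```bash
mkdir -p pics; python3 - <<'E'
from workcell import manip, optics
import cv2,numpy as np
s=manip.observe();print(s['t'],s['eef_pos'],s['ee_rot'],s['width'],manip.pinch_z)
for n in("scene","side"):
    cv2.imwrite(f'pics/{n}0.png',optics.grab_frame(n)[:,:,::-1])
    c=optics.calibration(n);print(n,c['fx'],c['cx'],c['cy'],np.round(c['cam_to_world'],3).tolist(),[k for k in c])
E
```

```text
0.0 [0.25190536 0.62555062 0.19919734] [-1.79897421e+02  6.77558598e-03  1.58067248e+02] 0.08760435086536818 -0.0187
scene 404.66098980931065 321.5376293534101 201.34688614553122 [[-0.725, 0.342, -0.597, -0.395], [-0.688, -0.333, 0.645, 0.736], [0.022, 0.879, 0.477, 0.828], [0.0, 0.0, 0.0, 1.0]] ['fx', 'fy', 'cx', 'cy', 'cam_to_world']
side 419.57745535137775 320.3813490488911 189.3674125663958 [[0.216, 0.563, -0.798, -0.982], [-0.976, 0.105, -0.19, -0.502], [-0.023, 0.82, 0.572, 1.189], [0.0, 0.0, 0.0, 1.0]] ['fx', 'fy', 'cx', 'cy', 'cam_to_world']
```

View pics/scene0.png

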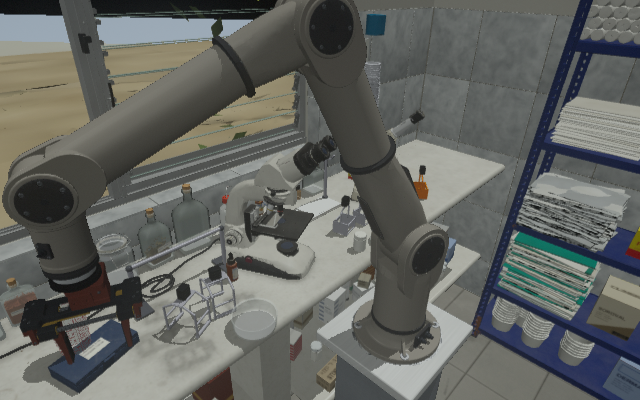

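View pics/side0.png

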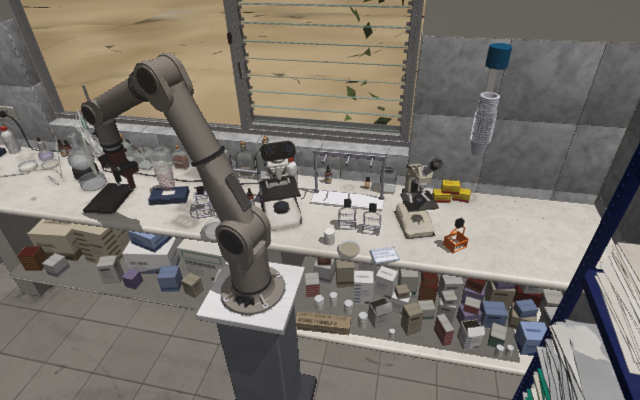

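The scene shows two lifters around (185,305) and (215,285), with the rail behind them. The side view shows two racks at (346,215) and (372,218), the drip stand at (350,175), and the orange decoy at (456,238). I'll enlarge both.

```bash
python3 - <<'E'
import cv2,numpy as np
a=cv2.imread('pics/side0.png');b=cv2.imread('pics/scene0.png')
c1=cv2.resize(a[135:265,290:490],None,fx=4,fy=4,interpolation=cv2.INTER_CUBIC)
cv2.imwrite('pics/c1.png',c1)
cv2.imwrite('pics/c2.png',cv2.resize(b[215:365,95:295],None,fx=4,fy=4,interpolation=cv2.INTER_CUBIC))
E
```

```text
(no output)
```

View pics/c1.png

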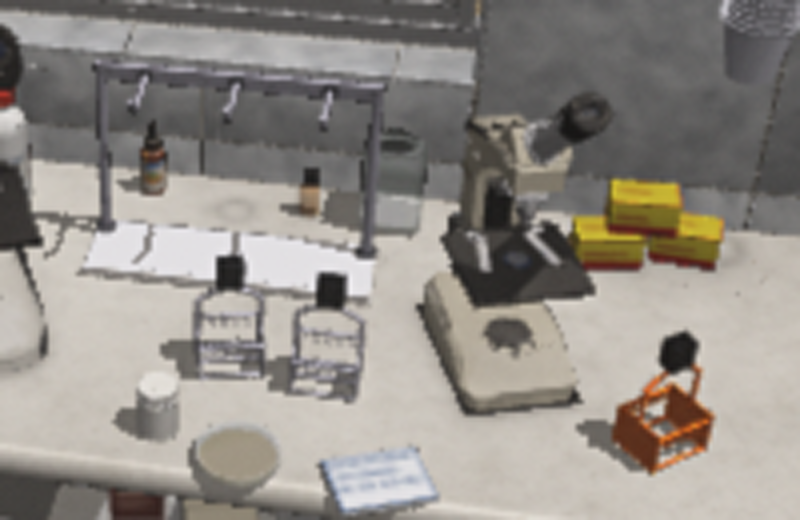

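View pics/c2.png

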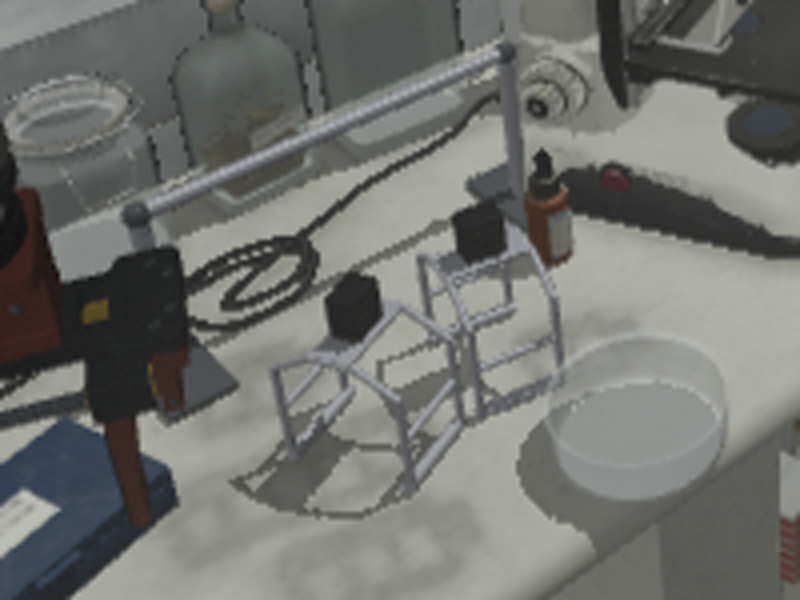

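Side crop: rack blocks at crop pixels (229,272) and (331,291), hook tips near (135,107), (228,117) and (323,125), bar ends at (100,68) and (380,88), and plate corners. Scene crop: lifter blocks at (354,308) and (480,234), rail balls at (135,214) and (507,54). Only two steel racks are visible.

```bash
cat > h.py <<'E'
import numpy as np, cv2
from workcell import manip, optics
from scipy.spatial.transform import Rotation as R
def ray(c,u,v,fish=False):
    x=(u-c['cx'])/c['fx'];y=(v-c['cy'])/c['fy']
    if fish:
        r=np.hypot(x,y);k=np.sin(r)/r if r>1e-9 else 1;d=np.array([x*k,-y*k,-np.cos(r)])
    else: d=np.array([x,-y,-1.])
    M=np.array(c['cam_to_world']);return M[:3,3],M[:3,:3]@d
def at(c,u,v,z,fish=False):
    o,d=ray(c,u,v,fish);return (o+d*(z-o[2])/d[2])[:2]
def proj(c,p,fish=False):
    M=np.array(c['cam_to_world']);q=M[:3,:3].T@(np.array(p)-M[:3,3]);x,y,z=q[0],-q[1],-q[2]
    if fish:
        r=np.hypot(x,y);t=np.arctan2(r,z);k=t/r;return c['cx']+c['fx']*x*k,c['cy']+c['fy']*y*k
    return c['cx']+c['fx']*x/z,c['cy']+c['fy']*y/z
def rowto(s,p,yaw=None):
    "delta in tool axes from state s pose to world p, yaw"
    Rt=R.from_euler('xyz',s['ee_rot'],degrees=True)
    d=Rt.inv().apply(np.array(p)-s['eef_pos'])
    w=None
    if yaw is not None: w=(Rt.inv()*R.from_euler('xyz',[180,0,yaw],degrees=True)).as_rotvec(degrees=True)
    return d,w
E
python3 - <<'E'
from h import *
c=optics.calibration('side')
f=lambda x,y:(290+x/4,135+y/4)
for n,p,z in [('rackL blk',(229,272),.123),('rackR blk',(331,291),.123),('L c',(196,374),0),('L c',(262,376),0),('R c',(293,388),0),('R c',(357,397),0),('barL',(100,66),.247),('barR',(380,86),.247),('tip1',(133,107),.236),('tip2',(228,117),.236),('tip3',(323,125),.236),('plFL',(82,272),.014),('plFR',(370,297),.014),('postL',(106,228),.014),('postR',(367,250),.014),('pot',(155,435),0),('petri',(236,460),.01),('dropper',(152,190),0)]:
    print(n,at(c,*f(*p),z).round(4))
c=optics.calibration('scene');f=lambda x,y:(95+x/4,215+y/4)
for n,p,z in [('lifA',(354,308),.119),('lifB',(480,234),.119),('ball1',(135,214),.142),('ball2',(507,54),.142),('Af',(408,492),0),('Af2',(464,420),0),('A l',(292,455),0),('Bf',(480,415),0),('Bf2',(560,385),0),('glass',(640,450),0.02),('bot',(550,262),0)]:
    print(n,at(c,*f(*p),z).round(4))
E
```

```text
rackL blk [ 0.4264 -0.2816]
rackR blk [ 0.4135 -0.391 ]
L c [ 0.3992 -0.2514]
L c [ 0.4094 -0.3224]
R c [ 0.396 -0.358]
R c [ 0.3944 -0.4269]
barL [ 0.6179 -0.1009]
barR [ 0.6291 -0.4137]
tip1 [ 0.5551 -0.1522]
tip2 [ 0.553  -0.2579]
tip3 [ 0.555  -0.3605]
plFL [ 0.5386 -0.0903]
plFR [ 0.5533 -0.4244]
postL [ 0.6307 -0.098 ]
postR [ 0.6435 -0.4121]
pot [ 0.2946 -0.2271]
petri [ 0.263  -0.3176]
dropper [ 0.7419 -0.1319]
lifA [0.4053 0.3866]
lifB [0.4124 0.2875]
ball1 [0.5661 0.4522]
ball2 [0.5606 0.1619]
Af [0.3538 0.3957]
Af2 [0.3831 0.3342]
A l [0.4371 0.4328]
Bf [0.3793 0.3238]
Bf2 [0.364  0.2677]
glass [0.259  0.2776]
bot [0.4799 0.1933]
```

send_rows(deltas=[[[0,0,-0.058,0,0,-4.4,0.087],[0,0,-0.058,0,0,-4.4,0.087],[0,0,-0.058,0,0,-4.4,0.087],[0,0,-0.058,0,0,-4.4,0.087],[0,0,-0.058,0,0,-4.4,0.087],[0,0,0,0,0,0,0.087]]])

```text
t: 0.85
eef_pos: [0.2526, 0.6273, 0.4954]
ee_rot: [179.5, 0.1, -179.9]
wrist_force: [-0.4, 0.1, -1.5]
width: 0.0872
gripper_force: 0.0
```

send_rows(deltas=[[[0.007,-0.059,0,0,0,0,0.087],[0.007,-0.059,0,0,0,0,0.087],[0.007,-0.059,0,0,0,0,0.087],[0.007,-0.059,0,0,0,0,0.087],[-0.036,-0.033,0,0,0,0,0.087],[-0.036,-0.033,0,0,0,0,0.087],[-0.036,-0.033,0,0,0,0,0.087],[-0.036,-0.033,0,0,0,0,0.087]]])

```text
t: 1.85
eef_pos: [0.3691, 0.2567, 0.4889]
ee_rot: [-179.9, -0.1, -180.0]
wrist_force: [0.3, 1.6, 0.8]
width: 0.0872
gripper_force: 0.0
```

send_rows(deltas=[[[-0.02,-0.046,0,0,0,0,0.087],[-0.02,-0.046,0,0,0,0,0.087],[-0.018,-0.046,0,0,0,0,0.087],[-0.018,-0.046,0,0,0,0,0.087],[0.002,-0.049,0,0,0,0,0.087],[0.002,-0.049,0,0,0,0,0.087],[0.002,-0.049,0,0,0,0,0.087],[0.002,-0.049,0,0,0,0,0.087]]])

```text
t: 2.85
eef_pos: [0.4362, -0.1231, 0.4889]
ee_rot: [180.0, -0.1, -179.9]
wrist_force: [0.1, 0.4, -0.3]
width: 0.087
gripper_force: 0.0
```

send_rows(deltas=[[[0.012,-0.05,0,0,0,0,0.087],[0.012,-0.05,0,0,0,0,0.087],[0.012,-0.05,0,0,0,0,0.087],[0,-0.055,0,0,0,0,0.087],[0,0,0,0,0,0,0.087],[0,0,0,0,0,0,0.087]]])

```text
t: 3.6
eef_pos: [0.4012, -0.3259, 0.4891]
ee_rot: [180.0, -0.1, -180.0]
wrist_force: [-0.1, 0.4, -0.2]
width: 0.0876
gripper_force: 0.0
```

```bash
python3 - <<'E'
from h import *
s=manip.observe();print(s['t'],s['eef_pos'],s['ee_rot'])
c=optics.calibration('wrist');cv2.imwrite('pics/w1.png',optics.grab_frame('wrist')[:,:,::-1])
print(c['fx'],c['cx'],c['cy'],np.round(c['cam_to_world'],3).tolist())
np.save('w1.npy',c['cam_to_world'])
E
```

```text
3.6 [ 0.4012102  -0.32588794  0.48909424] [ 1.79963312e+02 -1.19314059e-01 -1.79958781e+02]
309.70691628693146 317.9323209427714 201.3459994887031 [[-0.001, -0.963, -0.268, 0.328], [1.0, -0.001, -0.001, -0.327], [0.001, -0.268, 0.963, 0.671], [0.0, 0.0, 0.0, 1.0]]
```

View pics/w1.png

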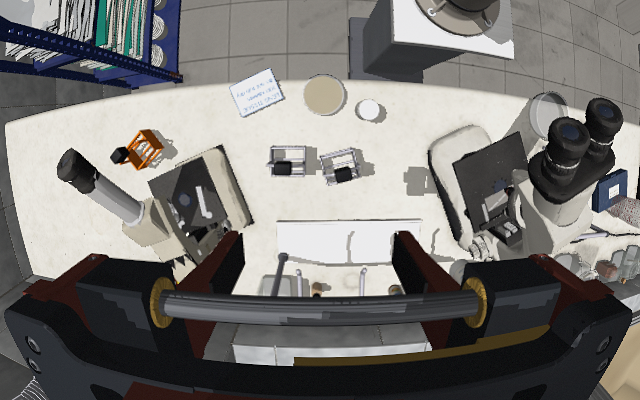

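The wrist view shows the two steel racks at (287,160) and (340,166), the plate front edge at row 220, and no third rack. I'll zoom in for positions and yaw.

```bash
python3 - <<'E'
import cv2
a=cv2.imread('pics/w1.png');cv2.imwrite('pics/w1c.png',cv2.resize(a[135:300,255:425],(680,660)[:2] if 0 else None,fx=3.6,fy=3.6,interpolation=cv2.INTER_CUBIC))
E
```

```text
(no output)
```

View pics/w1c.png

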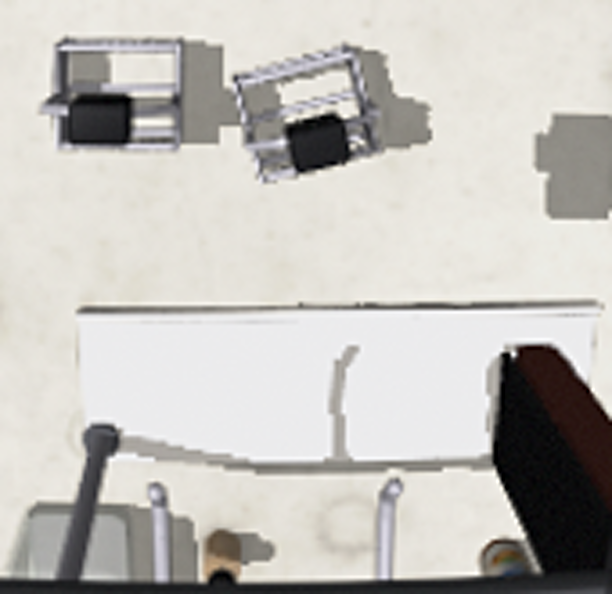

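```bash
python3 - <<'E'
from h import *
c=optics.calibration('wrist');c['cam_to_world']=np.load('w1.npy')
f=lambda x,y:(255+x/3.6,135+y/3.6)
for n,p,z in [('R blk',(101,123),.14),('L blk',(319,145),.14),('R1',(58,42),.05),('R2',(182,42),.05),('L1',(238,79),.05),('L2',(350,48),.05),('L3',(262,178),0.05),('L4',(380,150),.05),('R3',(58,148),.05),('R4',(182,148),.05),('pl1',(78,311),.014),('pl2',(598,303),.014),('tip3',(156,489),.244),('tip2',(392,487),.244)]:
    print(n,at(c,*f(*p),z,True).round(4))
E
```

```text
R blk [ 0.4183 -0.3871]
L blk [ 0.4291 -0.2814]
R1 [ 0.3871 -0.4208]
R2 [ 0.3878 -0.3511]
L1 [ 0.4087 -0.3198]
L2 [ 0.3906 -0.2572]
L3 [ 0.4655 -0.3059]
L4 [ 0.4489 -0.2386]
R3 [ 0.4478 -0.4224]
R4 [ 0.4481 -0.3514]
pl1 [ 0.5587 -0.4193]
pl2 [ 0.5545 -0.0856]
tip3 [ 0.5599 -0.3567]
tip2 [ 0.5596 -0.2542]
```

send_rows(deltas=[[[-0.008,-0.03,0.03,0,0,0,0.087],[-0.0085,-0.03,0.04,0,0,0,0.087],[0,0,0.055,0,0,0,0.087],[0,0,0.055,0,0,0,0.087],[0,0,0.05,0,0,0,0.087],[0,0,0,0,0,0,0.087]]])

```text
t: 4.4
eef_pos: [0.4172, -0.383, 0.2574]
ee_rot: [179.7, -0.2, -179.8]
wrist_force: [0.4, -0.5, 1.0]
width: 0.0867
gripper_force: 0.0
```

```bash
cat >> h.py <<'E'
def blob(p,name='wrist',rad=30,thr=45,save=None,zt=None):
    "dark block centroid near predicted p (block centre); returns predicted px, blobs, est. xy"
    fish=name=='wrist'
    c=optics.calibration(name);im=optics.grab_frame(name)
    if save: cv2.imwrite(save,im[:,:,::-1])
    u,v=proj(c,p,fish);m=(im.max(2)<thr).astype(np.uint8)
    n,l,st,ce=cv2.connectedComponentsWithStats(m)
    print('pred',round(u,1),round(v,1))
    for i in range(1,n):
        if np.hypot(*(ce[i]-[u,v]))<rad and st[i,4]>15: print(ce[i].round(1),st[i].tolist(),'xy',at(c,*ce[i],p[2],fish).round(4))
E
python3 - <<'E'
from h import *
s=manip.observe();print(s['t'],s['eef_pos'],s['ee_rot'])
blob([.4177,-.3865,.125],rad=60,save='pics/w2.png')
blob([.4177,-.3865,.123],'side');blob([.4284,-.2804,.123],'side')
E
```

```text
4.4 [ 0.41720058 -0.38301374  0.25740929] [ 179.69406941   -0.24640178 -179.798377  ]
pred 314.6 188.3
[310.9 188.9] [297, 177, 29, 25, 672] xy [ 0.4183 -0.3904]
pred 371.8 207.0
[346.9 202.9] [344, 199, 6, 8, 37] xy [ 0.4265 -0.2803]
[372.4 207.2] [370, 204, 6, 8, 41] xy [ 0.4168 -0.389 ]
pred 347.0 202.7
[347.  202.9] [345, 199, 5, 8, 36] xy [ 0.427  -0.2805]
[372.3 207.2] [369, 204, 7, 8, 42] xy [ 0.4166 -0.3887]
```

send_rows(deltas=[[[0,-0.004,0.05,0,0,0,0.087],[0,0,0.05,0,0,0,0.087],[0,0,0.03,0,0,0,0.087],[0,0,0.017,0,0,0,0.087],[0,0,0,0,0,0,0.087],[0,0,0,0,0,0,0.087]]])

```text
t: 5.3
eef_pos: [0.4188, -0.3916, 0.1149]
ee_rot: [-179.9, 0.1, -179.9]
wrist_force: [0.2, 0.3, -0.2]
width: 0.0867
gripper_force: 0.0
```

send_rows(deltas=[[[0,0,0,0,0,0,0],[0,0,0,0,0,0,0],[0,0,0,0,0,0,0],[0,0,0,0,0,0,0],[0,0,0,0,0,0,0],[0,0,0,0,0,0,0]]])

```text
t: 6.05
eef_pos: [0.4178, -0.3906, 0.1131]
ee_rot: [180.0, -0.0, -179.9]
wrist_force: [0.6, 1.1, -0.1]
width: 0.0302
gripper_force: 0.2
```

send_rows(deltas=[[[0,0,0,0,0,0,0],[0,0,0,0,0,0,0],[0,0,-0.02,0,0,0,0],[0,0.01,-0.045,0,0,0,0],[0,0.01,-0.045,0,0,0,0],[0,0.013,-0.046,0,0,0,0],[0,0,0,0,0,0,0],[0,0,0,0,0,0,0]]])

```text
t: 7.05
eef_pos: [0.4176, -0.3574, 0.2692]
ee_rot: [180.0, 0.0, -179.9]
wrist_force: [-0.3, 0.2, -2.1]
width: 0.0296
gripper_force: 29.9
```

```bash
python3 - <<'E'
from h import *
s=manip.observe();print(s['t'],s['eef_pos'],s['ee_rot'],s['width'],s['gripper_force'])
cv2.imwrite('pics/w3.png',cv2.resize(np.hstack([optics.grab_frame('wrist')[60:360,200:520]]),None,fx=2,fy=2,interpolation=cv2.INTER_CUBIC)[:,:,::-1])
np.save('w3.npy',optics.calibration('wrist')['cam_to_world'])
E
```

```text
7.05 [ 0.41758343 -0.35738183  0.26916947] [ 1.79969631e+02  2.20750075e-02 -1.79919707e+02] 0.02963627579417757 29.931205809116364
```

View pics/w3.png

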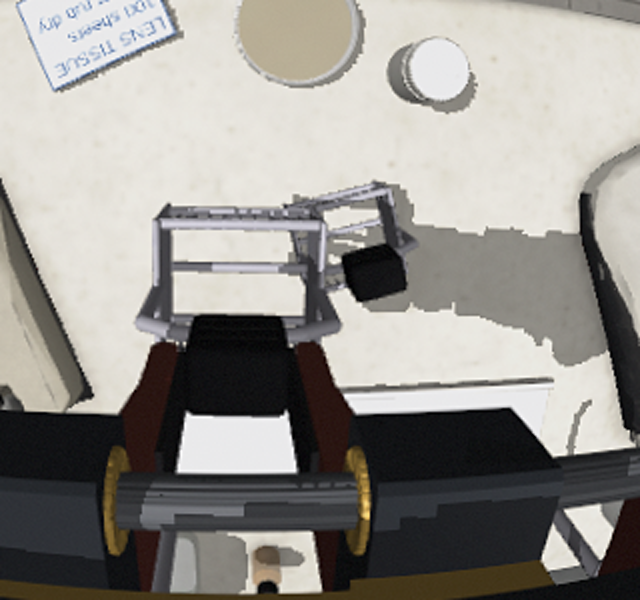

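The rack is held square in the fingers at about (235,330). Rack L sits undisturbed at (350,250). Next I move level in +x.

send_rows(deltas=[[[-0.025,0,0,0,0,0,0],[-0.03,0,0,0,0,0,0],[-0.03,0,0,0,0,0,0],[-0.03,0,0,0,0,0,0],[-0.03,0,0,0,0,0,0],[-0.025,0,0,0,0,0,0],[0,0,0,0,0,0,0],[0,0,0,0,0,0,0]]])

```text
t: 8.1
eef_pos: [0.5861, -0.3581, 0.2681]
ee_rot: [180.0, -0.1, 180.0]
wrist_force: [-0.8, 0.1, -1.5]
width: 0.0296
gripper_force: 29.9
```

```bash
python3 - <<'E'
from h import *
s=manip.observe();print(s['t'],s['eef_pos'],s['ee_rot'],s['width'],s['gripper_force'],s['wrist_force'])
cv2.imwrite('pics/s4.png',cv2.resize(optics.grab_frame('side')[130:250,300:420],None,fx=5,fy=5,interpolation=cv2.INTER_CUBIC)[:,:,::-1])
E
```

```text
8.1 [ 0.5860797  -0.35814465  0.26809026] [ 1.79980916e+02 -1.37320042e-01  1.79960517e+02] 0.029553487099249244 29.93094027042389 [-0.77635597  0.06414492 -1.54903099]
```

View pics/s4.png

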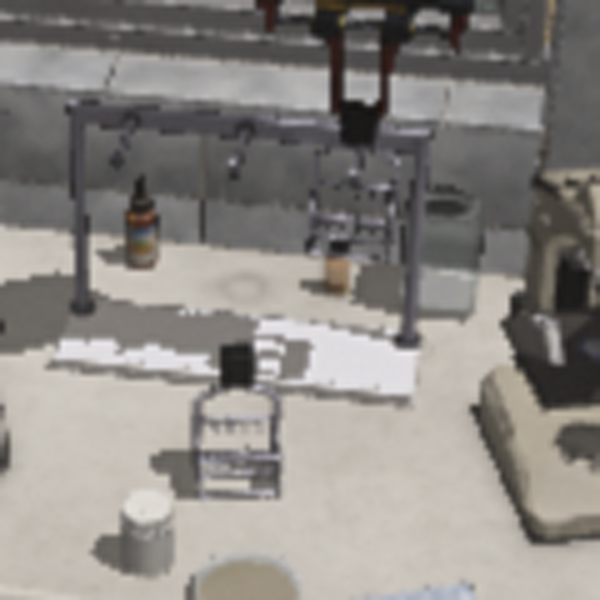

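The rack is threaded on hook 3, with the hook tip visible in the window at (355,165). Now I lower it.

send_rows(deltas=[[[0,0,0.01,0,0,0,0],[0,0,0.01,0,0,0,0],[0,0,0.006,0,0,0,0],[0,0,0.002,0,0,0,0],[0,0,0,0,0,0,0],[0,0,0,0,0,0,0]]])

```text
t: 8.9
eef_pos: [0.5879, -0.3576, 0.2415]
ee_rot: [-180.0, 0.0, -179.9]
wrist_force: [0.1, -0.0, -0.9]
width: 0.0294
gripper_force: 29.9
```

send_rows(deltas=[[[0,0,0.002,0,0,0,0],[0,0,0.001,0,0,0,0],[0,0,0,0,0,0,0],[0,0,0,0,0,0,0]]])

```text
t: 9.4
eef_pos: [0.5878, -0.3575, 0.2382]
ee_rot: [180.0, 0.0, -179.9]
wrist_force: [-0.2, 0.7, -0.3]
width: 0.03
gripper_force: 29.9
```

send_rows(deltas=[[[0,0,0.001,0,0,0,0],[0,0,0,0,0,0,0],[0,0,0,0,0,0,0],[0,0,0,0,0,0,0.034],[0,0,0,0,0,0,0.04],[0,0,0,0,0,0,0.06],[0,0,0,0,0,0,0.06],[0,0,0,0,0,0,0.06]]])

```text
t: 10.4
eef_pos: [0.5878, -0.3574, 0.2371]
ee_rot: [180.0, -0.0, -179.9]
wrist_force: [-0.6, -0.3, -0.4]
width: 0.0593
gripper_force: 0.0
```

send_rows(deltas=[[[0,0,0,0,0,0,0.06],[0,0,-0.01,0,0,0,0.06],[0,0,-0.04,0,0,0,0.06],[0,0,-0.04,0,0,0,0.06],[0,0,-0.04,0,0,0,0.087],[0,0,0,0,0,0,0.087]]])

```text
t: 11.15
eef_pos: [0.5884, -0.3591, 0.3715]
ee_rot: [-179.8, 0.3, -180.0]
wrist_force: [0.6, -0.3, -0.3]
width: 0.0764
gripper_force: 0.0
```

```bash
python3 - <<'E'
from h import *
s=manip.observe();print(s['t'],s['eef_pos'],s['ee_rot'],s['width'])
blob([.588,-.357,.248],'wrist',rad=50)
blob([.588,-.357,.248],'side');blob([.427,-.2805,.123],'side',rad=20)
cv2.imwrite('pics/s5.png',cv2.resize(optics.grab_frame('side')[130:250,300:420],None,fx=5,fy=5,interpolation=cv2.INTER_CUBIC)[:,:,::-1])
E
```

```text
11.15 [ 0.58837022 -0.35913882  0.37147902] [-179.78847217    0.30838279 -179.95459552] 0.07635016822526777
pred 321.2 188.4
[321.1 189.5] [306, 176, 30, 27, 711] xy [ 0.5892 -0.357 ]
pred 371.0 159.9
[370.8 160. ] [368, 157, 7, 8, 47] xy [ 0.5869 -0.3563]
pred 347.0 202.9
[346.9 202.6] [344, 199, 6, 8, 41] xy [ 0.4292 -0.2797]
```

send_rows(deltas=[[[0.0535,0.0265,0,0,0,0,0.087],[0.0535,0.0265,0,0,0,0,0.087],[0.0535,0.026,0,0,0,0,0.087],[0,0,0.037,0,0,-5,0.087],[0,0,0.037,0,0,-5,0.087],[0,0,0.037,0,0,-5,0.087],[0,0,0,0,0,0,0.087],[0,0,0,0,0,0,0.087]]])

```text
t: 12.35
eef_pos: [0.4315, -0.281, 0.2584]
ee_rot: [-179.9, 0.0, -165.1]
wrist_force: [-0.2, -0.9, 0.3]
width: 0.0869
gripper_force: 0.0
```

```bash
python3 - <<'E'
from h import *
s=manip.observe();print(s['t'],s['eef_pos'],s['ee_rot'])
blob([.428,-.2804,.125],rad=50,save='pics/w6.png')
im=cv2.imread('pics/w6.png');m=(im.max(2)<45).astype(np.uint8)
n,l,st,ce=cv2.connectedComponentsWithStats(m)
for i in range(1,n):
    if 400<st[i,4]<1200: print(cv2.minAreaRect(np.argwhere(l==i)[:,::-1].astype(np.float32)))
print(rowto(s,[.428,-.2804,.112]))
E
```

```text
12.35 [ 0.43154612 -0.28104789  0.25839871] [-1.79874175e+02  1.30622794e-02 -1.65120218e+02]
pred 320.5 184.3
[318.8 185.8] [305, 173, 29, 26, 684] xy [ 0.43   -0.2817]
((109.50753784179688, 4.464894771575928), (95.13140869140625, 9.844094276428223), 0.8069294691085815)
((26.5, 81.5), (21.0, 25.0), 90.0)
((319.0, 185.5), (25.0, 28.0), 90.0)
(array([0.00329421, 0.00185827, 0.14639424]), None)
```

send_rows(deltas=[[[0.002,0,0.05,0,0,0,0.087],[0,0,0.05,0,0,0,0.087],[0,0,0.03,0,0,0,0.087],[0,0,0.016,0,0,0,0.087],[0,0,0,0,0,0,0.087],[0,0,0,0,0,0,0.02],[0,0,0,0,0,0,0],[0,0,0,0,0,0,0]]])

```text
t: 13.4
eef_pos: [0.4301, -0.2813, 0.1122]
ee_rot: [-179.9, 0.1, -165.0]
wrist_force: [-0.1, 0.6, 0.4]
width: 0.0603
gripper_force: 0.0
```

send_rows(deltas=[[[0,0,0,0,0,0,0],[0,0,0,0,0,0,0],[0,0,0,0,0,0,0],[0,0,0,0,0,0,0],[0,0,0,0,0,0,0],[0,0,0,0,0,0,0]]])

```text
t: 14.15
eef_pos: [0.4296, -0.2812, 0.1115]
ee_rot: [-179.9, 0.0, -165.0]
wrist_force: [0.0, 0.7, 0.7]
width: 0.0293
gripper_force: 30.0
```

send_rows(deltas=[[[0,0,-0.02,0,0,0,0],[0,0,-0.045,0,0,0,0],[0,0,-0.045,0,0,4.5,0],[0,0,-0.0465,0,0,5,0],[0,0,0,0,0,5,0],[0,0.014,0,0,0,0,0],[0,0.014,0,0,0,0,0],[0,0,0,0,0,0,0]]])

```text
t: 15.15
eef_pos: [0.4292, -0.2519, 0.2677]
ee_rot: [-180.0, 0.0, -179.4]
wrist_force: [-0.2, 0.3, -0.8]
width: 0.0297
gripper_force: 30.0
```

```bash
python3 - <<'E'
from h import *
s=manip.observe();print(s['t'],s['eef_pos'],s['ee_rot'],s['width'],s['gripper_force'])
a=cv2.resize(optics.grab_frame('wrist')[60:360,200:520],(400,375))
b=cv2.resize(optics.grab_frame('side')[130:230,300:406],(398,375),interpolation=cv2.INTER_CUBIC)
cv2.imwrite('pics/w7.png',np.hstack([a,b])[:,:,::-1])
E
```

```text
15.15 [ 0.42920554 -0.2519489   0.26770685] [-1.79987308e+02  2.45796315e-02 -1.79382056e+02] 0.029652747341262956 29.987507164478302
```

View pics/w7.png

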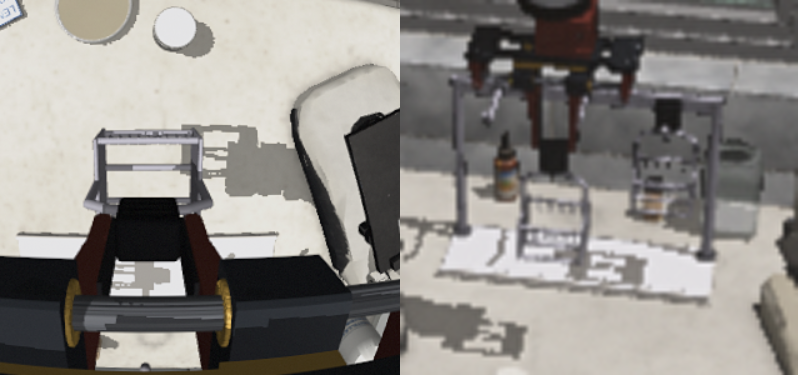

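Rack L is held square at wrist-half (150,190). Rack R hangs on hook 3 at side-half (668,150). I move in and lower.

send_rows(deltas=[[[-0.02,0,0,0,0,0,0],[-0.03,0,0,0,0,0,0],[-0.03,0,0,0,0,0,0],[-0.03,0,0,0,0,0,0],[-0.03,0,0,0,0,0,0],[-0.018,0,0,0,0,0,0],[0,0,0,0,0,0,0],[0,0,0,0,0,0,0]]])

```text
t: 16.25
eef_pos: [0.5861, -0.2526, 0.2679]
ee_rot: [-179.9, -0.0, -179.6]
wrist_force: [0.5, -1.0, -2.1]
width: 0.0299
gripper_force: 30.0
```

```bash
python3 - <<'E'
from h import *
s=manip.observe();print(s['t'],s['eef_pos'],s['ee_rot'],s['width'],s['gripper_force'],s['wrist_force'])
cv2.imwrite('pics/s8.png',cv2.resize(optics.grab_frame('side')[130:230,300:400],None,fx=5,fy=5,interpolation=cv2.INTER_CUBIC)[:,:,::-1])
E
```

```text
16.25 [ 0.58607939 -0.2525501   0.26790709] [-1.79914920e+02 -1.47722493e-02 -1.79577239e+02] 0.029866360015766688 29.987317621707916 [ 0.50997743 -1.0140386  -2.12447732]
```

View pics/s8.png

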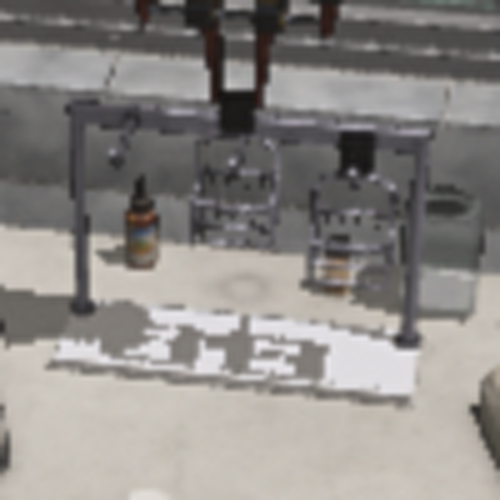

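Hook 2's tip shows in the window at (235,160), and the rack is level. Lowering.

send_rows(deltas=[[[0,0,0.01,0,0,0,0],[0,0,0.01,0,0,0,0],[0,0,0.007,0,0,0,0],[0,0,0.003,0,0,0,0],[0,0,0.001,0,0,0,0],[0,0,0.001,0,0,0,0],[0,0,0,0,0,0,0],[0,0,0,0,0,0,0]]])

```text
t: 17.3
eef_pos: [0.5874, -0.2518, 0.2367]
ee_rot: [-179.9, 0.1, -179.5]
wrist_force: [-0.9, 1.4, 3.8]
width: 0.0293
gripper_force: 30.0
```

send_rows(deltas=[[[0,0,0,0,0,0,0.034],[0,0,0,0,0,0,0.04],[0,0,0,0,0,0,0.06],[0,0,0,0,0,0,0.06],[0,0,0,0,0,0,0.06],[0,0,-0.01,0,0,0,0.06],[0,0,-0.04,0,0,0,0.06],[0,0,-0.05,0,0,0,0.06]]])

```text
t: 18.3
eef_pos: [0.5867, -0.2512, 0.3372]
ee_rot: [-179.9, -0.0, -179.5]
wrist_force: [0.7, 0.9, 0.7]
width: 0.0598
gripper_force: 0.0
```

```bash
python3 - <<'E'
from h import *
s=manip.observe();print(s['t'],s['eef_pos'],s['ee_rot'],s['width'])
blob([.588,-.253,.248],'wrist',rad=50)
blob([.588,-.357,.248],'side',rad=15);blob([.588,-.253,.248],'side',rad=15)
E
```

```text
18.3 [ 0.58671887 -0.25119869  0.33722709] [-1.79940776e+02 -4.22394315e-02 -1.79498872e+02] 0.05984846514202877
pred 316.8 199.6
[318.2 200.2] [302, 185, 34, 31, 926] xy [ 0.5886 -0.2517]
pred 371.0 159.9
[370.8 160.1] [368, 157, 7, 8, 48] xy [ 0.5862 -0.3566]
pred 347.3 157.7
[346.7 157.9] [344, 154, 7, 9, 47] xy [ 0.5858 -0.2507]
```

send_rows(deltas=[[[0,0,-0.05,0,0,0,0.087],[0,0,-0.05,0,0,0,0.087],[0,0,-0.053,0,0,0,0.087],[0.058,-0.0065,0,0,0,0,0.087],[0.058,-0.0065,0,0,0,0,0.087],[0.058,-0.0065,0,0,0,0,0.087],[0.058,-0.0065,0,0,0,0,0.087],[0,0,0,0,0,0,0.087]]])

```text
t: 19.45
eef_pos: [0.3788, -0.2734, 0.493]
ee_rot: [178.9, 0.0, -179.6]
wrist_force: [0.9, -0.4, -0.8]
width: 0.087
gripper_force: 0.0
```

send_rows(deltas=[[[-0.02,0.04,0,0,0,0,0.087],[-0.02,0.04,0,0,0,0,0.087],[-0.02,0.04,0,0,0,0,0.087],[-0.02,0.04,0,0,0,0,0.087],[-0.002,0.0485,0,0,0,0,0.087],[-0.002,0.0485,0,0,0,0,0.087],[-0.002,0.0485,0,0,0,0,0.087],[-0.002,0.0485,0,0,0,0,0.087]]])

```text
t: 20.45
eef_pos: [0.4676, 0.0874, 0.4935]
ee_rot: [179.7, -0.6, -179.5]
wrist_force: [1.8, -0.7, 0.1]
width: 0.0874
gripper_force: 0.0
```

send_rows(deltas=[[[0.0185,0.045,0,0,0,0,0.087],[0.0185,0.045,0,0,0,0,0.087],[0.0185,0.045,0,0,0,0,0.087],[0.0185,0.045,0,0,0,0,0.087],[-0.005,0.04,0,0,0,0,0.087],[-0.006,0.04,0,0,0,0,0.087],[0,0,0,0,0,0,0.087],[0,0,0,0,0,0,0.087]]])

```text
t: 21.45
eef_pos: [0.4027, 0.3441, 0.4958]
ee_rot: [179.8, -0.5, -179.6]
wrist_force: [0.6, -0.9, 0.7]
width: 0.0869
gripper_force: 0.0
```

```bash
python3 - <<'E'
from h import *
s=manip.observe();print(s['t'],s['eef_pos'],s['ee_rot'])
c=optics.calibration('wrist');np.save('w9.npy',c['cam_to_world'])
im=optics.grab_frame('wrist')[:,:,::-1];cv2.imwrite('pics/w9.png',im)
cv2.imwrite('pics/w9c.png',cv2.resize(im[110:310,190:450],None,fx=3,fy=3,interpolation=cv2.INTER_CUBIC))
blob([.4053,.3866,.12]);blob([.4124,.2875,.12])
blob([.588,-.357,.248],'side',rad=15);blob([.588,-.253,.248],'side',rad=15)
E
```

```text
21.45 [0.40270383 0.34409404 0.4957682 ] [ 179.76142049   -0.51800723 -179.5593153 ]
pred 340.8 160.2
[341.2 161.7] [332, 154, 19, 17, 161] xy [0.4081 0.3874]
pred 286.4 163.7
[296.4 175.6] [287, 169, 17, 14, 119] xy [0.4346 0.3057]
pred 371.0 159.9
[370.7 159.9] [368, 157, 7, 8, 45] xy [ 0.5874 -0.3559]
pred 347.3 157.7
[346.8 157.8] [344, 155, 7, 8, 44] xy [ 0.5866 -0.2513]
```

View pics/w9c.png

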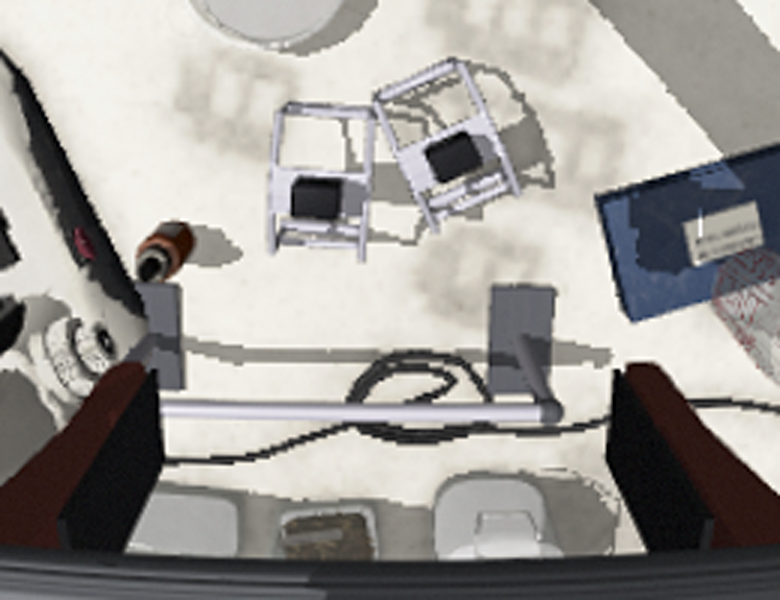

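Lifter B has been knocked to crop (317,197) and is nearly square. Lifter A is at (453,157), turned about 25°. The rail bar runs along row ~410, with its ball at (552,410).

```bash
python3 - <<'E'
from h import *
c=optics.calibration('wrist');c['cam_to_world']=np.load('w9.npy')
f=lambda x,y:(190+x/3,110+y/3)
for n,p,z in [('A',(453,157),.13),('B',(317,198),.13),('A1',(380,97),.005),('A2',(455,62),.005),('A3',(437,228),.005),('A4',(518,190),.005),('B1',(285,105),.005),('B2',(375,110),.005),('B3',(272,250),.005),('B4',(362,258),.005),('ball',(553,409),.145),('bar',(170,410),.142),('bar2',(500,411),.142)]:
    print(n,at(c,*f(*p),z,True).round(4))
for z in(.119,):
    blob([.433,.304,z],'scene',rad=25);blob([.4053,.3866,z],'scene',rad=25)
E
```

```text
A [0.4074 0.3863]
B [0.4329 0.3051]
A1 [0.3813 0.3426]
A2 [0.3551 0.3965]
A3 [0.4781 0.3857]
A4 [0.4486 0.4453]
B1 [0.3872 0.2737]
B2 [0.3908 0.3391]
B3 [0.4957 0.2626]
B4 [0.5015 0.3301]
ball [0.5634 0.4532]
bar [0.5676 0.2097]
bar2 [0.5658 0.4197]
pred 205.6 272.8
[205.5 272.7] [200, 266, 12, 15, 128] xy [0.4337 0.3039]
pred 183.5 292.0
[182.9 291.5] [177, 284, 13, 16, 161] xy [0.408  0.3867]
```

send_rows(deltas=[[[-0.0155,-0.02,0.03,0,0,0,0.06],[-0.0155,-0.02,0.045,0,0,0,0.06],[0,0,0.055,0,0,2,0.06],[0,0,0.055,0,0,2.4,0.06],[0,0,0.05,0,0,0,0.06],[0,0,0,0,0,0,0.06],[0,0,0,0,0,0,0.06]]])

```text
t: 22.68
eef_pos: [0.4328, 0.3069, 0.2638]
ee_rot: [179.5, -0.4, 176.1]
wrist_force: [0.3, -0.1, 0.6]
width: 0.0599
gripper_force: 0.0
```

```bash
python3 - <<'E'
from h import *
s=manip.observe();print(s['t'],s['eef_pos'],s['ee_rot'],s['width'])
blob([.4333,.3045,.122],rad=50,save='pics/w10.png')
blob([.4333,.3045,.119],'scene',rad=15);blob([.4053,.3866,.119],'scene',rad=15)
E
```

```text
22.675 [0.43281179 0.30689145 0.26378615] [179.52630306  -0.36928292 176.07703955] 0.05991452900142047
pred 315.3 186.7
[315.5 187.4] [301, 176, 28, 24, 529] xy [0.434  0.3047]
pred 205.4 272.9
[205.2 273. ] [200, 266, 12, 15, 111] xy [0.4329 0.3052]
pred 183.5 292.0
[183.  291.8] [177, 284, 13, 16, 149] xy [0.407  0.3872]
```

View pics/w10.png

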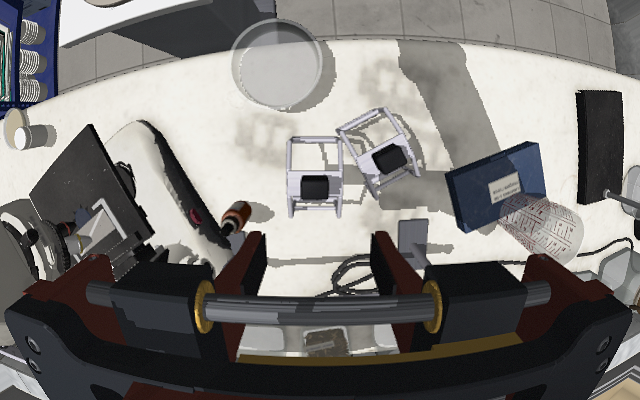

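The block is centred under the gripper at (315,187), with the lifter's frame square to the view. Descending.

send_rows(deltas=[[[-0.001,-0.002,0.05,0,0,0,0.06],[0,0,0.05,0,0,0,0.06],[0,0,0.035,0,0,0,0.06],[0,0,0.017,0,0,0,0.06],[0,0,0,0,0,0,0.06],[0,0,0,0,0,0,0.02],[0,0,0,0,0,0,0],[0,0,0,0,0,0,0]]])

```text
t: 23.82
eef_pos: [0.4318, 0.3056, 0.1105]
ee_rot: [179.6, -0.4, 176.1]
wrist_force: [-0.0, -0.5, -0.5]
width: 0.0338
gripper_force: 0.0
```

send_rows(deltas=[[[0,0,0,0,0,0,0],[0,0,0,0,0,0,0],[0,0,0,0,0,0,0],[0,0,0,0,0,0,0],[0,0,0,0,0,0,0]]])

```text
t: 24.45
eef_pos: [0.4318, 0.3053, 0.1102]
ee_rot: [179.6, -0.4, 176.1]
wrist_force: [-0.5, -1.2, 4.3]
width: 0.0298
gripper_force: 30.0
```

send_rows(deltas=[[[0,0,-0.02,0,0,0,0],[0,0,-0.04,0,0,0,0],[0,0,-0.04,0,0,0,0],[0,0,-0.04,0,0,0,0],[0,0,-0.045,0,0,0,0],[0,-0.01,0,0,0,-2,0],[0,-0.01,0,0,0,-2,0],[0,0,0,0,0,0,0]]])

```text
t: 25.45
eef_pos: [0.4316, 0.2832, 0.2942]
ee_rot: [179.6, -0.5, -180.0]
wrist_force: [-0.0, 0.2, -2.1]
width: 0.0293
gripper_force: 30.0
```

send_rows(deltas=[[[-0.02,0,0,0,0,0,0],[-0.03,0,0,0,0,0,0],[-0.03,0,0,0,0,0,0],[-0.03,0,0,0,0,0,0],[-0.02,0,0,0,0,0,0],[0,0,0,0,0,0,0],[0,0,0,0,0,0,0]]])

```text
t: 26.32
eef_pos: [0.561, 0.2846, 0.293]
ee_rot: [179.6, -0.5, -179.9]
wrist_force: [-0.4, 0.0, -1.9]
width: 0.0295
gripper_force: 30.0
```

```bash
python3 - <<'E'
from h import *
s=manip.observe();print(s['t'],s['eef_pos'],s['ee_rot'],s['width'],s['gripper_force'])
a=optics.grab_frame('scene')[195:315,110:270];c=optics.calibration('scene')
b=optics.grab_frame('wrist')[100:340,200:440]
cv2.imwrite('pics/s11.png',np.hstack([cv2.resize(a,(480,360),interpolation=cv2.INTER_CUBIC),cv2.resize(b,(320,360))])[:,:,::-1])
p=s['eef_pos'];print(proj(c,p+[0,0,.015]))
blob(p+[0,0,.01],'scene',rad=15);blob([.4075,.387,.119],'scene',rad=15)
E
```

```text
26.325 [0.56098921 0.28457946 0.29298038] [ 179.62729461   -0.51581352 -179.90224231] 0.029509134588320152 29.991682469844818
(np.float64(177.9591269699737), np.float64(194.05220880589167))
pred 178.2 195.7
[179.1 190. ] [172, 170, 13, 33, 222] xy [0.5902 0.2655]
pred 182.9 291.7
[182.9 291.9] [177, 284, 13, 16, 150] xy [0.4069 0.3875]
```

View pics/s11.png

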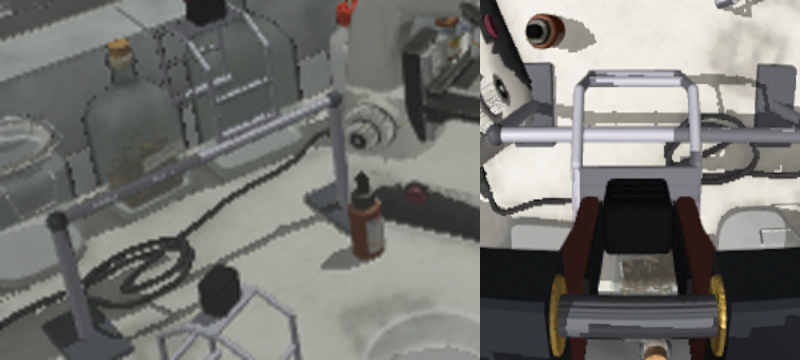

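The lifter is held squarely above the rail. In the wrist half the rail's left ball is at (495,136) and the bar exits right at (795,133).

```bash
python3 - <<'E'
from h import *
c=optics.calibration('wrist')
f=lambda x,y:(200+(x-480)*.75,100+y/1.5)
for p,z in [((495,136),.145),((540,135.5),.142),((795,133.5),.142)]: print(at(c,*f(*p),z,True).round(4))
print(at(c,*f(638,183),.293+.026,True).round(4), 'blk near top edge')
cs=optics.calibration('scene')
for u,v,z in [((110+57/3),(195+218/3),.145),((110+336/3),(195+99/3),.145)]: print(at(cs,u,v,z).round(4))
# detect bar edges in the last wrist image columns via fresh frame
im=optics.grab_frame('wrist');g=im.astype(int).sum(2)
for u in(225,235,255,380,400): print(u,g[180:200,u].tolist())
E
```

```text
[0.5671 0.1633]
[0.5677 0.2028]
[0.5655 0.4231]
[0.5438 0.2839] blk near top edge
[0.565  0.4515]
[0.5583 0.1622]
225 [214, 218, 224, 210, 335, 447, 524, 597, 671, 735, 688, 648, 600, 529, 533, 661, 663, 668, 669, 674]
235 [314, 299, 296, 324, 336, 455, 534, 599, 678, 732, 682, 648, 603, 500, 377, 310, 284, 580, 692, 704]
255 [259, 264, 249, 263, 346, 461, 541, 603, 688, 720, 677, 644, 597, 486, 330, 291, 462, 717, 715, 712]
380 [382, 292, 179, 184, 326, 457, 351, 344, 377, 400, 396, 395, 377, 344, 257, 87, 136, 150, 133, 301]
400 [398, 394, 389, 371, 255, 268, 307, 337, 369, 393, 401, 400, 376, 342, 330, 352, 355, 347, 357, 364]
```

```bash
python3 - <<'E'
from h import *
c=optics.calibration('wrist');im=optics.grab_frame('wrist');g=im.astype(int).sum(2)
s=manip.observe();T=s['eef_pos']
print([ (v,int(g[v,318])) for v in range(212,275)])
for dx in(-.011,.011):
  for z in(.102,.136): print(dx,z,np.round(proj(c,[T[0]+dx,T[1],T[2]+z-.1102],True),1))
for v in(188.5,189): print([at(c,u,v,.142,True).round(4).tolist() for u in(225,400)])
E
```

```text
[(212, 335), (213, 391), (214, 384), (215, 385), (216, 387), (217, 394), (218, 388), (219, 57), (220, 37), (221, 51), (222, 41), (223, 35), (224, 34), (225, 47), (226, 38), (227, 21), (228, 30), (229, 43), (230, 58), (231, 36), (232, 28), (233, 38), (234, 32), (235, 33), (236, 41), (237, 49), (238, 52), (239, 50), (240, 59), (241, 46), (242, 56), (243, 63), (244, 53), (245, 65), (246, 60), (247, 64), (248, 49), (249, 51), (250, 55), (251, 55), (252, 49), (253, 56), (254, 62), (255, 57), (256, 54), (257, 55), (258, 61), (259, 53), (260, 55), (261, 54), (262, 63), (263, 51), (264, 60), (265, 62), (266, 54), (267, 50), (268, 27), (269, 155), (270, 267), (271, 285), (272, 248), (273, 200), (274, 201)]
-0.011 0.102 [318.9 214.6]
-0.011 0.136 [319.5 233.6]
0.011 0.102 [318.7 245.8]
0.011 0.136 [319.3 269.5]
[[0.5656, 0.1792], [0.5655, 0.3782]]
[[0.5662, 0.1791], [0.5661, 0.3782]]
```

send_rows(deltas=[[[-0.003,0,0.03,0,0,0,0],[0,0,0.03,0,0,0,0],[0,0,0.03,0,0,0,0],[0,0,0.02,0,0,0,0],[0,0,0.014,0,0,0,0],[0,0,0.002,0,0,0,0],[0,0,0,0,0,0,0],[0,0,0,0,0,0,0]]])

```text
t: 27.62
eef_pos: [0.5645, 0.2853, 0.1685]
ee_rot: [179.6, -0.4, -179.9]
wrist_force: [0.2, 0.7, -2.0]
width: 0.0293
gripper_force: 30.0
```

send_rows(deltas=[[[0,0,0.002,0,0,0,0],[0,0,0,0,0,0,0],[0,0,0,0,0,0,0]]])

```text
t: 28.0
eef_pos: [0.5639, 0.2851, 0.1656]
ee_rot: [179.6, -0.4, -179.9]
wrist_force: [0.6, -0.3, -1.1]
width: 0.0295
gripper_force: 30.0
```

send_rows(deltas=[[[0,0,0.002,0,0,0,0],[0,0,0.001,0,0,0,0],[0,0,0,0,0,0,0],[0,0,0,0,0,0,0]]])

```text
t: 28.5
eef_pos: [0.5641, 0.2851, 0.1629]
ee_rot: [179.6, -0.4, -179.9]
wrist_force: [0.1, -1.0, 3.0]
width: 0.0291
gripper_force: 30.0
```

Contact at the expected height (+3 N). Releasing.

send_rows(deltas=[[[0,0,0,0,0,0,0.033],[0,0,0,0,0,0,0.036],[0,0,0,0,0,0,0.05],[0,0,0,0,0,0,0.06],[0,0,0,0,0,0,0.06],[0,0,-0.02,0,0,0,0.06],[0,0,-0.05,0,0,0,0.06],[0,0,-0.05,0,0,0,0.06]]])

```text
t: 29.5
eef_pos: [0.5649, 0.284, 0.2852]
ee_rot: [179.6, -0.4, -179.9]
wrist_force: [0.6, 0.3, -0.3]
width: 0.0599
gripper_force: 0.0
```

send_rows(deltas=[[[0,0,-0.05,0,0,0,0.06],[0,0,-0.04,0,0,0,0.06],[0,0,0,0,0,0,0.06]]])

```text
t: 29.88
eef_pos: [0.5673, 0.2836, 0.3777]
ee_rot: [179.4, -0.1, -180.0]
wrist_force: [-0.6, -1.3, -0.1]
width: 0.06
gripper_force: 0.0
```

```bash
python3 - <<'E'
from h import *
s=manip.observe();print(s['t'],s['eef_pos'],s['ee_rot'],s['width'])
blob([.5645,.285,.172],'wrist',rad=50,save='pics/w12.png');blob([.5645,.285,.172],'scene',rad=20);blob([.4075,.387,.119],'scene',rad=15)
E
```

```text
29.875 [0.56730812 0.28360779 0.37769116] [ 1.79365241e+02 -5.89178537e-02 -1.79955906e+02] 0.060044016369216364
pred 317.8 172.3
[318.1 174.4] [306, 165, 23, 19, 355] xy [0.5672 0.2855]
[342.6 195.7] [341, 193, 6, 6, 17] xy [0.5953 0.3173]
pred 184.1 235.2
[183.7 234.7] [178, 228, 13, 14, 130] xy [0.5677 0.2846]
pred 182.9 291.7
[182.9 291.6] [177, 284, 13, 16, 157] xy [0.4079 0.3869]
```

send_rows(deltas=[[[0.053,0.0345,0,0,0,0,0.06],[0.053,0.0345,0,0,0,0,0.06],[0.0535,0.0345,0,0,0,0,0.06],[0,0,0.037,0,0,-8.5,0.06],[0,0,0.037,0,0,-8.5,0.06],[0,0,0.036,0,0,-8.5,0.06],[0,0,0,0,0,0,0.06],[0,0,0,0,0,0,0.06]]])

```text
t: 31.02
eef_pos: [0.4076, 0.3863, 0.2652]
ee_rot: [179.5, -0.2, -154.6]
wrist_force: [0.3, -0.1, 0.2]
width: 0.06
gripper_force: 0.0
```

```bash
python3 - <<'E'
from h import *
s=manip.observe();print(s['t'],s['eef_pos'],s['ee_rot'],s['width'])
blob([.4078,.387,.122],rad=50,save='pics/w13.png')
im=cv2.imread('pics/w13.png');m=(im.max(2)<45).astype(np.uint8)
l=cv2.connectedComponents(m)[1];k=l[187,317];print(cv2.minAreaRect(np.argwhere(l==k)[:,::-1].astype(np.float32)) if k else k)
blob([.4078,.387,.119],'scene',rad=15);print(rowto(s,[.4078,.387,.109],-154))
E
```

```text
31.025 [0.40756037 0.38633168 0.26520944] [ 179.45555413   -0.21144605 -154.59319006] 0.060043972444038377
pred 318.1 186.3
[317.2 185.6] [304, 174, 28, 24, 637] xy [0.4075 0.3858]
((317.5, 185.5), (23.0, 27.0), 90.0)
pred 182.9 291.6
[183.4 293.5] [177, 286, 13, 14, 101] xy [0.4005 0.3897]
(array([-0.00107966, -0.00098346,  0.15620423]), array([ 0.54553496, -0.20862422, -0.59418954]))
```

Aligned. Descend and grip, fixing the 0.5° tilt as well.

send_rows(deltas=[[[0,0,0.05,0.5,-0.2,-0.5,0.06],[0,0,0.05,0,0,0,0.06],[0,0,0.035,0,0,0,0.06],[0,0,0.019,0,0,0,0.06],[0,0,0,0,0,0,0.06],[0,0,0,0,0,0,0.02],[0,0,0,0,0,0,0],[0,0,0,0,0,0,0]]])

```text
t: 32.12
eef_pos: [0.4071, 0.3871, 0.1113]
ee_rot: [179.9, 0.0, -153.9]
wrist_force: [0.4, 0.0, -0.1]
width: 0.0337
gripper_force: 0.0
```

send_rows(deltas=[[[0,0,0,0,0,0,0],[0,0,0,0,0,0,0],[0,0,0,0,0,0,0],[0,0,0,0,0,0,0],[0,0,0,0,0,0,0]]])

```text
t: 32.75
eef_pos: [0.4071, 0.387, 0.111]
ee_rot: [179.9, 0.0, -153.9]
wrist_force: [-1.2, 0.1, 6.2]
width: 0.029
gripper_force: 30.0
```

send_rows(deltas=[[[0,0,-0.02,0,0,0,0],[0,0,-0.04,0,0,0,0],[0,0,-0.04,0,0,0,0],[0,0,-0.04,0,0,0,0],[0,0,-0.045,0,0,8.5,0],[0,0,0,0,0,8.8,0],[0,0,0,0,0,8.8,0],[0,0,0,0,0,0,0]]])

```text
t: 33.75
eef_pos: [0.4065, 0.3862, 0.2949]
ee_rot: [-180.0, -0.1, -179.9]
wrist_force: [1.1, 0.1, -1.8]
width: 0.0293
gripper_force: 30.0
```

send_rows(deltas=[[[-0.02,0.003,0,0,0,0,0],[-0.035,0,0,0,0,0,0],[-0.035,0,0,0,0,0,0],[-0.035,0,0,0,0,0,0],[-0.025,0,0,0,0,0,0],[-0.008,0,0,0,0,0,0],[0,0,0,0,0,0,0],[0,0,0,0,0,0,0]]])

```text
t: 34.75
eef_pos: [0.5638, 0.39, 0.2953]
ee_rot: [180.0, -0.1, -179.9]
wrist_force: [0.2, 0.1, -2.1]
width: 0.0292
gripper_force: 30.0
```

```bash
python3 - <<'E'
from h import *
s=manip.observe();T=s['eef_pos'];print(s['t'],T,s['ee_rot'],s['width'],s['gripper_force'])
c=optics.calibration('wrist');im=optics.grab_frame('wrist');cv2.imwrite('pics/w14.png',im[:,:,::-1]);g=im.astype(int).sum(2)
d=[v for v in range(200,280) if g[v,318]<90];print(d[0],d[-1])
for dx in(-.011,.011):
  for z in(.102,.136): print(dx,z,np.round(proj(c,[T[0]+dx,T[1],T[2]+z-.111],True),1))
for u in(345,355,375,390,245): print(u,g[178:204,u].tolist())
for v in(188,192): print([at(c,u,v,.142,True).round(4).tolist() for u in(225,350,400)])
blob([.567,.285,.172],'scene',rad=15)
E
```

```text
34.75 [0.56377694 0.38996409 0.2952718 ] [ 1.79952311e+02 -9.76407940e-02 -1.79917466e+02] 0.02924095431738231 29.983442723751068
217 264
-0.011 0.102 [319. 214.]
-0.011 0.136 [319.3 233.3]
0.011 0.102 [318.9 245.2]
0.011 0.136 [319.1 268.9]
345 [180, 189, 236, 391, 489, 568, 631, 678, 689, 680, 655, 598, 510, 278, 312, 280, 375, 501, 539, 205, 135, 136, 124, 110, 143, 539]
355 [177, 184, 239, 262, 297, 326, 364, 397, 406, 396, 388, 363, 330, 280, 307, 270, 403, 566, 666, 657, 662, 673, 594, 366, 388, 394]
375 [309, 147, 195, 225, 244, 224, 166, 179, 175, 179, 186, 185, 173, 158, 128, 307, 556, 692, 679, 675, 674, 681, 600, 376, 389, 394]
390 [429, 428, 427, 427, 436, 434, 427, 428, 423, 416, 415, 410, 410, 406, 405, 404, 403, 408, 407, 412, 412, 413, 416, 416, 413, 410]
245 [683, 683, 697, 575, 358, 372, 386, 382, 376, 373, 370, 371, 378, 379, 373, 369, 370, 374, 384, 375, 376, 363, 455, 593, 657, 705]
[[0.5688, 0.283], [0.569, 0.4252], [0.5686, 0.4828]]
[[0.5735, 0.2826], [0.5736, 0.4253], [0.5732, 0.4832]]
pred 183.7 234.9
[183.7 234.7] [178, 228, 13, 14, 130] xy [0.5677 0.2846]
```

send_rows(deltas=[[[-0.002,0,0.03,0,0,0,0],[0,0,0.03,0,0,0,0],[0,0,0.03,0,0,0,0],[0,0,0.02,0,0,0,0],[0,0,0.015,0,0,0,0],[0,0,0.004,0,0,0,0],[0,0,0,0,0,0,0],[0,0,0,0,0,0,0]]])

```text
t: 35.85
eef_pos: [0.5674, 0.3898, 0.1673]
ee_rot: [179.9, 0.0, 180.0]
wrist_force: [-0.2, 0.2, -2.5]
width: 0.0291
gripper_force: 30.0
```

send_rows(deltas=[[[0,0,0.002,0,0,0,0],[0,0,0.001,0,0,0,0],[0,0,0,0,0,0,0],[0,0,0,0,0,0,0]]])

```text
t: 36.35
eef_pos: [0.5672, 0.3897, 0.1639]
ee_rot: [179.9, -0.0, 180.0]
wrist_force: [-0.6, -0.1, 2.4]
width: 0.0293
gripper_force: 30.0
```

send_rows(deltas=[[[0,0,0,0,0,0,0.033],[0,0,0,0,0,0,0.036],[0,0,0,0,0,0,0.05],[0,0,0,0,0,0,0.06],[0,0,0,0,0,0,0.06],[0,0,-0.02,0,0,0,0.06],[0,0,-0.05,0,0,0,0.06],[0,0,-0.05,0,0,0,0.06]]])

```text
t: 37.35
eef_pos: [0.567, 0.3893, 0.2861]
ee_rot: [180.0, -0.0, 180.0]
wrist_force: [0.6, 0.6, -0.4]
width: 0.0599
gripper_force: 0.0
```

send_rows(deltas=[[[0,0,-0.05,0,0,0,0.06],[0.03,0,-0.04,0,0,0,0.06],[0.05,0,0,0,0,0,0.06],[0.05,0,0,0,0,0,0.06],[0,0,0,0,0,0,0.06],[0,0,0,0,0,0,0.06],[0,0,0,0,0,0,0.06],[0,0,0,0,0,0,0.06]]])

```text
t: 38.35
eef_pos: [0.438, 0.389, 0.3733]
ee_rot: [-180.0, -0.0, 179.9]
wrist_force: [0.1, 0.4, -0.3]
width: 0.0599
gripper_force: 0.0
```

```bash
python3 - <<'E'
from h import *
s=manip.observe();print(s['t'],s['eef_pos'])
blob([.567,.285,.172],'scene',rad=15);blob([.567,.39,.172],'scene',rad=15)
blob([.588,-.357,.248],'side',rad=15);blob([.588,-.253,.248],'side',rad=15)
a=optics.grab_frame('scene')[205:325,110:270];w=optics.grab_frame('wrist')[100:300,180:460];b=optics.grab_frame('side')[130:230,300:420]
cv2.imwrite('pics/fin.png',np.vstack([np.hstack([cv2.resize(a,(400,300),interpolation=2),cv2.resize(b,(360,300),interpolation=2)]),np.hstack([cv2.resize(w,(420,300)),np.zeros((300,340,3),np.uint8)])])[:,:,::-1])
E
```

```text
38.35 [0.43801157 0.38903024 0.37330225]
pred 183.7 234.9
[183.7 234.7] [178, 228, 13, 14, 129] xy [0.5676 0.2846]
pred 148.9 249.6
[148.5 249.3] [142, 242, 14, 15, 154] xy [0.5694 0.3901]
pred 371.0 159.9
[370.7 159.9] [368, 157, 7, 8, 45] xy [ 0.5874 -0.3559]
pred 347.3 157.7
[346.8 157.9] [344, 155, 7, 8, 45] xy [ 0.5857 -0.2512]
```

View pics/fin.png

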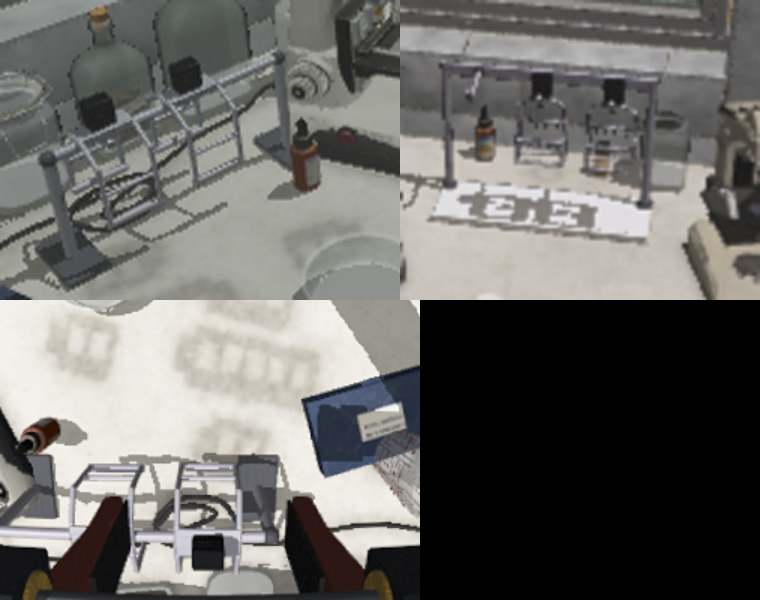

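Both lifters sit astride the rail (blocks at (97,112) and (186,75)). Both racks hang on their hooks at (540,90) and (613,95), and nothing else has moved.

```bash
python3 -c "
from workcell import ticket
print(ticket.sign_off())"
```

```text
the job is handed in; nothing more can be done
None
```

I hung the two racks I found on hooks 2 and 3, set both lifters astride the drain rail, left the bystanders untouched, and handed the job in at about 38 s; no third steel rack showed in any camera view.

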